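Re-seat a mounting block in a locking-plier drilling fixture

ROBOT

A 7-joint arm with a two-finger parallel gripper is mounted at the origin on a cart in front of the work surface, level with it; the furniture and walls round the work are solid. World frame = base frame: x ahead of the robot, y to its left, z up, the work surface at z = 0. Lengths are in m, angles in rad, forces in N, time in s.
With the tool pointing down it reaches from about 0.35 to 0.9 m from the base axis. Payload 8.1 kg.
Tool frame: the origin (TCP) lies midway between the tips of the shut fingers; the grasp point (between the pads) lies 19 mm behind it (arm.pinch_z is the distance from the TCP to the grasp point, in m); z points along the fingers, y is the direction in which the jaws open and shut (so a half turn about z gives the same grasp; the last joint's range is limited). The gripper opens to 92 mm and grips with 3 to 60 N. Pads are 19 mm wide; open, the fingers measure 130 mm over their backs; the gripper's body (75 mm by 190 mm) begins 47 mm behind the grasp point.
Start: joints at [-1.444, 0.434, 0.025, 1.573, -0.012, 1.134, -0.075], TCP at [0.142, 0.609, 0.227] pointing down, gripper open.
Joint ranges: [-2.62, 2.62], [-0.44, 2.09], [-1.27, 1.32], [0.08, 2.57], [-1.32, 4.46], [0.12, 2], [-2.74, 2.74]. Speed limits (rad/s): [2.22, 2.22, 3.01, 3.01, 3.14, 3.14, 3.14].

INTERFACE

Orientations are given as a rotation vector (axis times angle).
In Python, from cell import arm, eyes gives the robot as it stands.
- The arm moves only by the tool apply_moves, never from a script. Its argument "targets" is one flat list of numbers, 5 for each row, row after row: the closure, from 0 (fully open) to 1 (shut), then the shift along the tool's x, y, z each as a share of 40 cm, from -1 to 1, then the turn about the tool's z as a share of pi/2 rad, from -1 to 1. A call has 1 to 20 rows; each row shifts and turns the commanded pose from where the row before left it, along the tool's axes as they then stand; what a row does not reach is not made up. A row lasts 1/8 s, in which the tool goes at most 62.5 mm and 10.7 degrees, less where a joint would pass 70% of its speed; a pose out of reach is approached as far as the arm can. A call with a number of a shift or a turn outside -1 to 1 is refused whole. A call with a gripper value outside its range is refused whole. The fingers move at their own pace and stop on an object; "grip_force" is the grip in N (left out, the last holds). Time passes only in rows, so rows that do not move let the fingers close. It gives the time, the measured TCP pose, the force and the opening at its end, in the units of the state.
- arm.observe(): the state, without advancing time (a new reading comes with each control period).
- eyes.get_image(name): name is "scene" or "top" or "wrist"; returns the picture (480x640x3 uint8, red, green, blue); there is no depth.
- eyes.camera_params(name): a dict with "camera_matrix" (3x3 intrinsics, pixels), "xyz" and "attitude" of the camera in the world; the wrist camera has in their place "hand_eye" (4x4, takes a point from camera to tool coordinates, whose origin is the TCP and whose axes are the flange's). Camera axes: x right, y down, z forward; pixel columns grow to the right and rows downward; lengths in m; the calibration is good to about 2 mm. A picture is of the moment at which its call begins: read the wrist's pose just before it. camera_params takes no time and is no camera call.
- arm.sign_off(): hands the job in, once; it reports no verdict.
The state is a dict: "clock": time; "joints": joint angles; "dq": joint speeds; "joint_efforts": joint torques, N m; "position": TCP position; "ee_rot": TCP orientation; "force": force on the tool from outside, world axes, zero at the start; "ft_torque": the same for the moment, N m; "width": opening from 0.0 (shut) to 1.0 (fully open).
Only numpy, scipy, OpenCV 4.12 (cv2) and the standard library are available. Lean on these libraries where they do the work, as an engineer would, in place of code of your own. Each camera call takes 0.05 s, during which the arm holds its last target.

TASK

The aluminium block in the blue drilling fixture was clamped short of its brass end stop. Pull the red release lever so that the locking pliers spring open, slide the block fully home until it bears on the stop, gently, because the stop is held only by its thumbscrew and must keep its setting, then squeeze the two handles together until they lock over centre and hold the block fast again. Leave the other things on the desk where they are.

Things in the scene. Friction and masses are not known exactly. Their poses are not given: they have to be found in the camera images.
- fixture: Fixed drilling fixture: blue base 252 mm long, 65 mm wide (y -128..124, x -13..52 mm), top z = 10 mm, with locking pliers lying on their side (all moves level). Origin at desk height under the jaw pivot; +y toward the jaws, -y toward the handles, +x fixed side, -x moving side and lever. Fixed jaw face x = 33, y 6..88; deck under the block z = 20 (x 0..33, y 12..122 mm); tallest part 57 mm.
- fixed_handle (a point): Middle of the fixed steel handle, at (4, -70, 36) mm in the fixture's frame. It is a bar along y from y = -120 to -10 mm, 12 mm thick (x = -2 to 10 mm), z = 27 to 45 mm, over the base plate (top z = 10 mm). A dark knurled screw, 17 mm in diameter, stands out behind its end to y = -139 mm.
- moving_handle (a point): Point on the moving steel handle: (-24, -70, 36) mm in the fixture's frame when locked, about (-47, -68, 36) open. The handle's outer face is 6 mm beyond it to -x, z 27..45 mm; it swings level about a pin 58 mm nearer the jaws. Both handles outside to outside: 40 mm locked, about 65 open. Squeezing here takes about 6 N at first, up to 16 N near centre, then it snaps home and stays.
- handle (a joint): Angle of the moving handle to the moving jaw, rad: 0 = locked over centre (as at the start), about 0.08 = dead centre, 0.56 = fully open, where a spring holds it.
- lever_tail (a point): Middle of the release lever's red tail, at (-12, -162, 37) mm in the fixture's frame when locked: an upright bar 39 mm long (y -178..-139), 8 mm thick in x, z 28..46 mm, behind both handles' ends, only desk below it. Pulled to -x it turns about a pin on the moving handle 62 mm nearer the jaws: about 9 mm of free play, then about 4 N trips the pliers and handle and tail spring some 60 mm to -x.
- lever (a joint): Angle of the release lever to the moving handle, rad: 0 = at rest, grows as the tail is pulled out, contact with the toggle at about 0.15; a light spring returns it to 0.
- pad: Black rubber pad on the moving jaw's leaf spring, rounded, upright, 12 mm in diameter. It presses on the block's -x side at y = 70 mm, z = 28 to 44 mm in the fixture's frame with about 20 N when locked and stands about 5 mm clear of it when open. Frame origin at the leaf's root, (2, 30) mm in the fixture's frame, at desk height.
- block: Bright aluminium mounting block with two holes in its top, 30 mm (x) by 60 mm (y) by 28 mm high, 0.14 kg, lying on the deck between the jaws with its axes along the fixture's. Origin at the centre of its underside.
- block_center (a point): Centre of the block, half-way up (14 mm above the deck, z = 34 mm).
- block_end (a point): Centre of the block's end face toward the stop (its -y end); the free end is 60 mm farther along +y. The brass stop (26 mm wide, top z = 44, black thumbscrew to 57 mm) stands on the deck at x = 18 mm; its face looks to +y and is set anywhere from y = 29 to 49 mm in the fixture's frame (not reported), 5 to 33 mm from this end. It is held by friction and slips at 18 N: press under 16 N.
- done_block_0: Finished block like the one in the fixture, lying in the grey tray at the right; to be left alone. Origin at the centre of its underside.
- done_block_1: The second finished block in the tray; to be left alone.
- screwdriver: Screwdriver with a red handle, 192 mm long, at the front of the desk; to be left alone. Origin at its middle, on the desk.
- marker_black: Black-capped felt marker, 132 mm long, 18 mm high, lying at the right before the computer; to be left alone. Origin at its middle, on the desk.
- loupe: Black print loupe, 37 mm wide, 34 mm high; to be left alone. Origin at the centre of its foot.
- rubber: Blue and white eraser, 42 mm long, 11 mm high; to be left alone. Origin at the centre of its underside.
- glue_stick: Glue stick with a green cap standing beside the computer, 26 mm wide, 90 mm high; to be left alone. Origin at the centre of its foot.
- tool_cup: Grey pen cup with two markers beside the computer, 78 mm wide, 96 mm high (the markers stand higher); to be left alone. Origin at the centre of its foot.

How it is judged:
By the outcome, as a careful person would: the job done as asked, in the order asked, and still so for the second after the job is handed in, with the robot touching nothing.
It also fails if it takes over 54 s, if anything falls off the work surface, if the arm or the gripper's body presses on something with over 40 N, if the wrist force passes 120 N, or if a joint passes its speed limit or range.

## Working session

There is one attempt and no reset: what is moved stays moved. The work goes in short steps, Python scripts to look and compute and a tool call to move; the robot and the scene stay as the last step left them, time stands still between calls to the robot, and variables do not carry over. Pictures are saved under pics/ and viewed, and the job is handed in when it is done.

Besides the shell and the picture viewer there is one more tool, called after ">>>" as name(argument=value, ...), one argument or row to a line, values as JSON. apply_moves: Moves the arm, as the interface text tells. Its arguments: {"type":"object","properties":{"targets":{"type":"array"},"grip_force":{"type":"number"}},"required":["targets"]}

```bash
ls; mkdir -p pics; python3 - <<'E'
from cell import arm, eyes
import cv2
print(arm.observe())
for n in ["scene","top","wrist"]:
    p=eyes.camera_params(n); print(n,p)
    cv2.imwrite(f"pics/{n}0.png",eyes.get_image(n)[:,:,::-1])
E
```

```text
pics
{'clock': 0.0, 'joints': array([-1.44357373,  0.4352231 ,  0.02499208,  1.57412407, -0.01157411,
        1.13400586, -0.07512186]), 'dq': array([-0.00063503,  0.00065163,  0.00033862,  0.00080779,  0.00043654,
       -0.00046631,  0.0023356 ]), 'joint_efforts': array([-1.33050980e-03, -6.67875338e+01,  9.84282866e-01, -3.14446628e+01,
       -6.05518674e-02,  4.33503720e-02,  1.62676165e-04]), 'position': array([0.14233417, 0.60803346, 0.22593471]), 'ee_rot': array([-3.60362912e-01, -3.12084725e+00,  2.53829751e-03]), 'force': array([0.05591793, 0.00638732, 0.78375821]), 'ft_torque': array([ 0.02213316, -0.02385286,  0.05356054]), 'width': 1.0020050440170034}
scene {'camera_matrix': array([[487.62009774,   0.        , 315.40492917],
       [  0.        , 487.62009774, 240.34850058],
       [  0.        ,   0.        ,   1.        ]]), 'xyz': array([ 0.09148155, -0.66670033,  0.76269116]), 'attitude': array([-2.20716698,  0.82338696, -0.34326332])}
top {'camera_matrix': array([[577.40878638,   0.        , 328.18849805],
       [  0.        , 577.40878638, 238.6708214 ],
       [  0.        ,   0.        ,   1.        ]]), 'xyz': array([ 0.41179395, -0.07668032,  1.48193644]), 'attitude': array([-2.16542665,  2.15869095, -0.1449943 ])}
wrist {'camera_matrix': array([[348.8557746 ,   0.        , 318.67231235],
       [  0.        , 348.8557746 , 244.13145887],
       [  0.        ,   0.        ,   1.        ]]), 'hand_eye': array([[ 3.91817115e-04, -9.56684898e-01, -2.91125149e-01,
         7.95022611e-02],
       [ 9.99999922e-01,  3.89131063e-04,  6.71232729e-05,
        -1.58891217e-03],
       [ 4.90700171e-05, -2.91125152e-01,  9.56684976e-01,
        -1.57492933e-01],
       [ 0.00000000e+00,  0.00000000e+00,  0.00000000e+00,
         1.00000000e+00]])}
```

View pics/scene0.png

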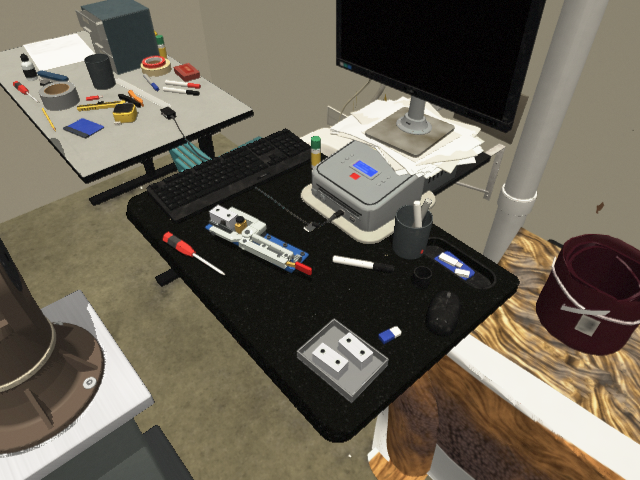

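View pics/top0.png

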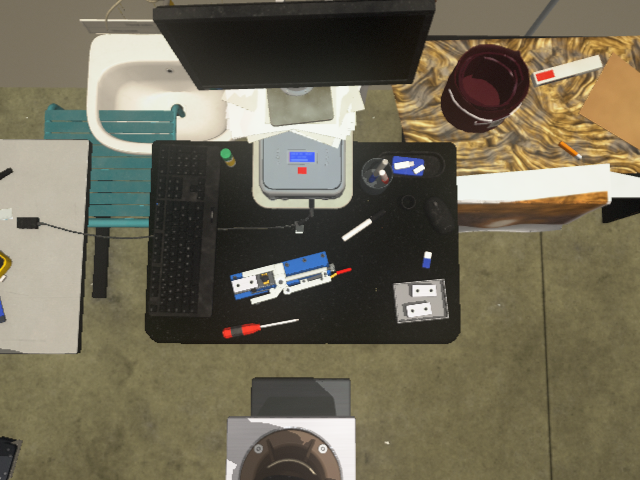

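View pics/wrist0.png

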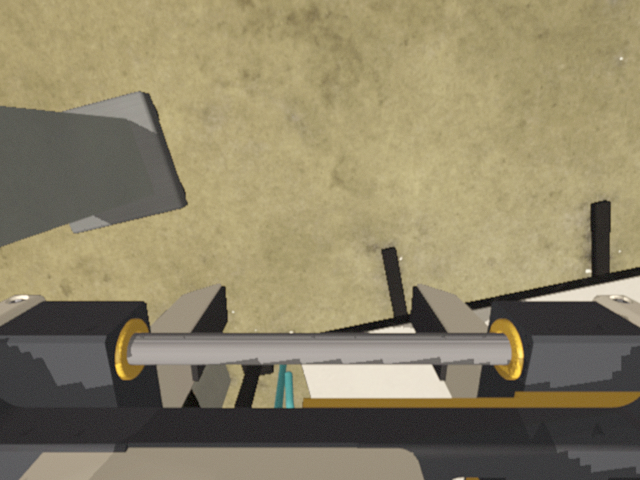

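```bash
cat > h.py <<'E'
import numpy as np, cv2
from scipy.spatial.transform import Rotation as R
from cell import arm, eyes
def cam(n,state=None):
    p=eyes.camera_params(n);K=np.array(p["camera_matrix"])
    if n!="wrist": return K,R.from_rotvec(p["attitude"]).as_matrix(),np.array(p["xyz"])
    H=np.array(p["hand_eye"]);Rt=R.from_rotvec(state["ee_rot"]).as_matrix()
    return K,Rt@H[:3,:3],Rt@H[:3,3]+state["position"]
def pix2w(c,uv,z):
    K,Rm,t=c; d=Rm@np.linalg.inv(K)@np.array([uv[0],uv[1],1.]); return t+d*(z-t[2])/d[2]
def w2pix(c,P):
    K,Rm,t=c; q=K@Rm.T@(np.atleast_2d(P)-t).T; return (q[:2]/q[2]).T
E
python3 - <<'E'
from h import *
a=cv2.imread("pics/top0.png")
cv2.imwrite("pics/topz.png",cv2.resize(a[240:320,215:365],None,fx=5,fy=5,interpolation=cv2.INTER_CUBIC))
a=cv2.imread("pics/scene0.png")
cv2.imwrite("pics/scz.png",cv2.resize(a[195:285,195:325],None,fx=6,fy=6,interpolation=cv2.INTER_CUBIC))
c=cam("top"); print(c, w2pix(c,[0,0,0]))
for uv in [(280,278),(345,270),(300,320)]: print(pix2w(c,uv,0.03))
E
```

```text
(array([[577.40878638,   0.        , 328.18849805],
       [  0.        , 577.40878638, 238.6708214 ],
       [  0.        ,   0.        ,   1.        ]]), array([[ 0.00248414, -0.99232346,  0.12364453],
       [-0.99994518, -0.00372261, -0.00978641],
       [ 0.01017157, -0.12361344, -0.99227832]]), array([ 0.41179395, -0.07668032,  1.48193644])) [[290.43352957 479.40299527]]
[0.4927548  0.02974449 0.03      ]
[ 0.51338138 -0.13352878  0.03      ]
[ 0.38844151 -0.02133647  0.03      ]
```

View pics/topz.png

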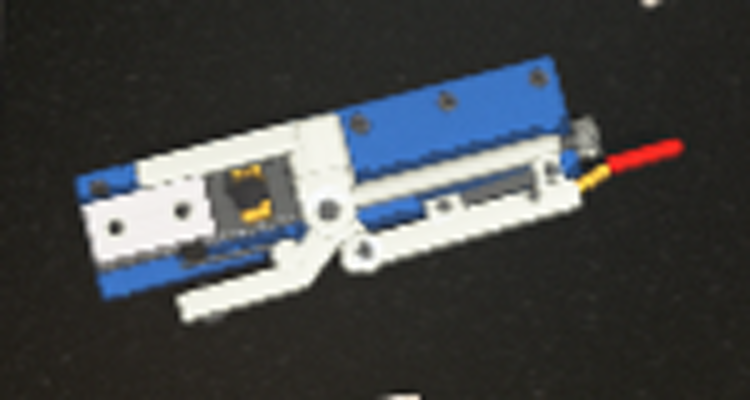

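View pics/scz.png

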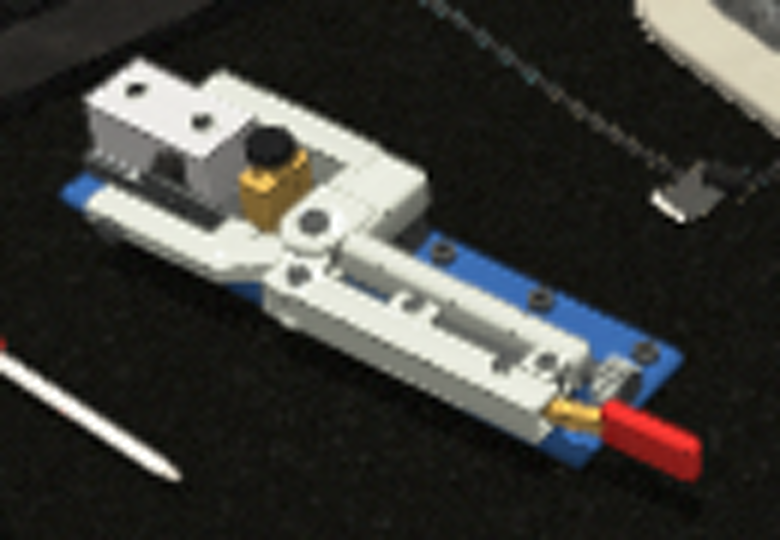

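```bash
cat > fit.py <<'E'
from h import *
from scipy.optimize import least_squares
def f2w(p,P):
    P=np.atleast_2d(P)/1000.; c,s=np.cos(p[2]),np.sin(p[2])
    return np.c_[p[0]+c*P[:,0]-s*P[:,1],p[1]+s*P[:,0]+c*P[:,1],P[:,2]]
def w2f(p,P):
    P=np.atleast_2d(P); d=P[:,:2]-p[:2];c,s=np.cos(p[2]),np.sin(p[2])
    return 1000*np.c_[c*d[:,0]+s*d[:,1],-s*d[:,0]+c*d[:,1],P[:,2]]
def fit(obs):
    f=lambda p: np.concatenate([((w2pix(c,f2w(p,F))-np.array(u))).ravel() for c,F,u in obs])
    return least_squares(f,[0.5,0.0,0.0]),f
E
python3 - <<'E'
from fit import *
F=[[52,124,10],[-13,124,10],[52,-128,10],[-12,-178,46]]
U=np.array([[78,177],[103,298],[550,57],[682,146]],float)
U=(U+.5)/5-.5+[215,240]
Us=(np.array([[605+75,355],[585,467],[698,440]],float)+.5)/6-.5+[195,195]
Fs=[[52,-128,10],[-13,-128,10],[-12,-178,46]]
r,f=fit([(cam("top"),F,U),(cam("scene"),Fs,Us)])
print(r.x,r.fun.reshape(-1,2).round(1)); p=r.x
c=cam("top")
for n,uv,z in [("block+y-x",(90,265),20),("b top corner",(82,205),48),("top -y +x",(206,180),48),("stop",(250,195),57)]:
    uv=(np.array(uv)+.5)/5-.5+[215,240]; print(n,w2f(p,pix2w(c,uv,z/1000)))
s=arm.observe();print(R.from_rotvec(s["ee_rot"]).as_matrix().round(3))
for P in [[-24,-70,36],[-12,-162,37],[18,80,34]]: print(f2w(p,P))
E
```

```text
[0.48289055 0.02677253 0.25981653] [[-0.8 -0.1]
 [ 0.2  0.6]
 [ 0.6 -1. ]
 [ 0.2 -0.7]
 [ 0.8 -0.2]
 [-1.1 -0.7]
 [-0.4  1.5]]
block+y-x [[  5.68773419 125.23585992  20.        ]]
b top corner [[ 33.53626683 118.14966877  48.        ]]
top -y +x [[29.9821215  55.86376017 48.        ]]
stop [[16.52611409 35.8311075  57.        ]]
[[-0.974  0.228 -0.   ]
 [ 0.228  0.974 -0.001]
 [-0.    -0.001 -1.   ]]
[[ 0.47767928 -0.04704375  0.036     ]]
[[ 0.51291163 -0.13287313  0.037     ]]
[[0.47973416 0.10871176 0.034     ]]
```

```bash
cat > go.py <<'E'
import sys,json
from fit import *
p=np.array(json.load(open("p.json")))
def rep(tgt=None):
    s=arm.observe(); M=R.from_rotvec(s["ee_rot"]).as_matrix()
    yaw=np.arctan2(M[1,1],M[0,1]); print("t",round(s["clock"],2),"tcp_f",w2f(p,s["position"]).round(1),"turn share",((yaw-p[2])/(np.pi/2)).round(4),"F",s["force"].round(1),"w",round(s["width"]*92,1))
    c,sn=np.cos(p[2]),np.sin(p[2]);f=s["force"];print("Ffix",round(c*f[0]+sn*f[1],2),round(-sn*f[0]+c*f[1],2),round(f[2],2), "tilt",M[2].round(4))
    if tgt is not None:
        d=M.T@(f2w(p,tgt)[0]-s["position"]); print("tool shift mm",(d*1000).round(1),"share",(d/0.4).round(4))
if __name__=="__main__": rep([float(a) for a in sys.argv[1:4]] if len(sys.argv)>3 else None)
E
echo '[0.48289055,0.02677253,0.25981653]'>p.json
python3 - <<'E'
from go import *
rep([10,-30,200])
d=R.from_euler('z',-p[2]).as_matrix()@(f2w(p,[10,-30,200])[0]-arm.observe()["position"]);print(d*1000, d/.4)
E
```

```text
t 0.15 tcp_f [[-179.8  649.4  226.2]] turn share 0.6882 F [-0.7  0.9  0.6] w 91.8
Ffix -0.45 1.06 0.56 tilt [-1.0e-04 -1.2e-03 -1.0e+00]
tool shift mm [-487.  -510.3   26.8] share [-1.2176 -1.2756  0.067 ]
[ 189.75423549 -679.39846948  -26.15198769] [ 0.47438559 -1.69849617 -0.06537997]
```

>>> apply_moves(
  targets=[0,0,0,0,0.115,0,0,0,0,0.115,0,0,0,0,0.115,0,0,0,0,0.115,0,0,0,0,0.115,0,0,0,0,0.113,0,-0.131,0.0365,0.005,0,0,-0.131,0.0365,0.005,0,0,-0.131,0.0365,0.005,0,0,-0.131,0.0365,0.005,0,0,-0.131,0.0365,0.005,0,0,-0.131,0.0365,0.005,0,0,-0.131,0.0365,0.005,0,0,-0.131,0.0365,0.005,0,0,-0.131,0.0365,0.005,0,0,-0.131,0.0365,0.005,0,0,-0.131,0.0365,0.005,0,0,-0.131,0.0365,0.005,0,0,-0.131,0.0365,0.005,0,0,0,0,0,0],
)

```text
clock: 2.65
position: [0.5023, -0.0055, 0.2008]
ee_rot: [1.922, 2.482, -0.002]
force: [-0.7, 1.7, 0.1]
width: 0.998
```

```bash
python3 - <<'E'
from go import *
rep([10,-30,200])
s=arm.observe(); np.save("s1.npy",np.r_[s["position"],s["ee_rot"]])
im=eyes.get_image("wrist")[:,:,::-1]; cv2.imwrite("pics/w1.png",im)
c=cam("wrist",s)
for P in [[52,124,10],[-13,124,10],[52,-128,10],[-13,-128,10],[-12,-178,46]]: print(P,w2pix(c,f2w(p,P)).round(1))
E
```

```text
t 2.65 tcp_f [[ 10.5 -36.2 200.8]] turn share -0.0043 F [-0.7  1.7  0.1] w 91.8
Ffix -0.27 1.8 0.1 tilt [-2.5e-03  4.0e-04 -1.0e+00]
tool shift mm [ 6.2 -0.5  0.7] share [ 0.0154 -0.0013  0.0019]
[52, 124, 10] [[365.9  39.7]]
[-13, 124, 10] [[292.4  40.2]]
[52, -128, 10] [[358.2 298.9]]
[-13, -128, 10] [[298.9 299.2]]
[-12, -178, 46] [[299.1 358.3]]
```

View pics/w1.png

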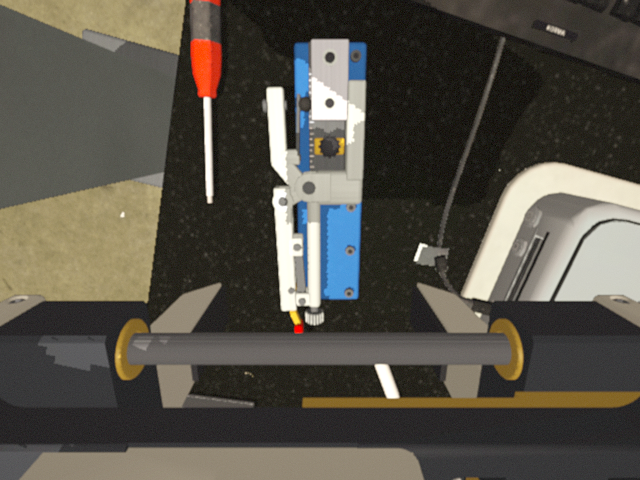

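```bash
python3 - <<'E'
import cv2
a=cv2.imread("pics/w1.png")
cv2.imwrite("pics/w1a.png",cv2.resize(a[25:175,250:390],None,fx=4,fy=4,interpolation=cv2.INTER_CUBIC))
cv2.imwrite("pics/w1b.png",cv2.resize(a[185:335,250:390],None,fx=4,fy=4,interpolation=cv2.INTER_CUBIC))
E
```

```text
(no output)
```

View pics/w1a.png

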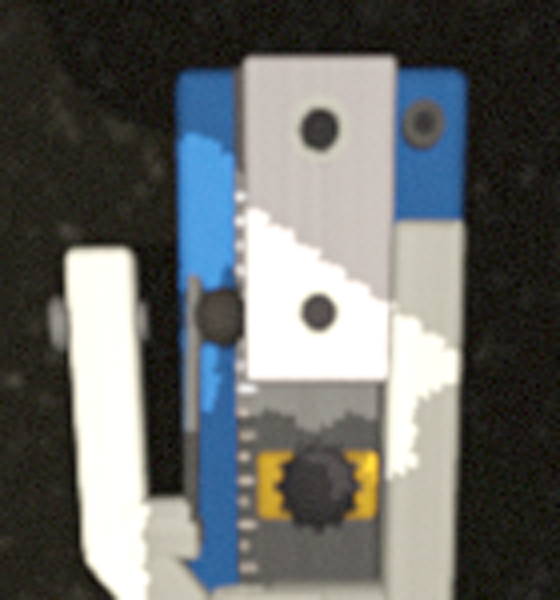

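View pics/w1b.png

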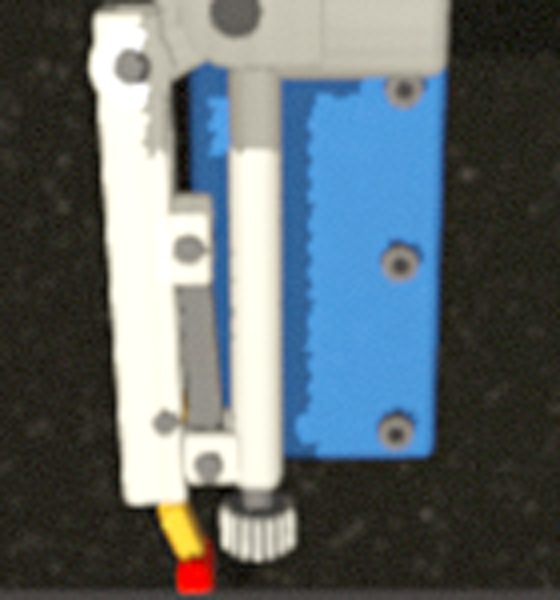

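```bash
python3 - <<'E'
from go import *
a=np.load("s1.npy"); c=cam("wrist",{"position":a[:3],"ee_rot":a[3:]})
z=lambda u,o:(np.array(u,float)+.5)/4-.5+o
A=[250,25];B=[250,185]
F=[[52,124,10],[-13,124,10],[52,-128,10]]; U=np.array([z((467,68),A),z((177,68),A),z((433,458),B)])
Ft=[[52,124,10],[-13,124,10],[52,-128,10],[-12,-178,46]]
Ut=(np.array([[78,177],[103,298],[550,57],[682,146]],float)+.5)/5-.5+[215,240]
r1,_=fit([(c,F,U)]); print(r1.x,r1.fun.reshape(-1,2).round(2))
r,_=fit([(c,F,U),(cam("top"),Ft,Ut)]); print(r.x,r.fun.reshape(-1,2).round(2))
for q in (p,r1.x,r.x):
  for n,u,o,h in [("b",(244,56),A,48),("b",(397,56),A,48),("b",(246,380),A,48),("b",(387,380),A,48),("stop",(258,450),A,44),("stop",(378,450),A,44),("h-",(112,300),B,45),("h+",(282,300),B,45),("h-",(232,300),B,45),("tail",(177,560),B,46),("tail",(213,560),B,46),("pad",(220,315),A,44)]:
    print(n,w2f(q,pix2w(c,z(u,o),h/1000)).round(1),end=" ")
  print()
E
```

```text
[0.48346397 0.02584333 0.25543946] [[ 0.42 -0.33]
 [-0.48 -0.17]
 [ 0.07  0.81]]
[0.48318296 0.02601648 0.25393571] [[ 0.38 -0.54]
 [-0.53 -0.5 ]
 [-0.31  0.68]
 [-0.45 -0.49]
 [ 0.43  0.18]
 [ 1.07 -0.9 ]
 [ 0.57 -0.39]]
b [[  3.9 116.1  48. ]] b [[ 34.  115.9  48. ]] b [[ 3.5 55.9 48. ]] b [[33.  55.8 48. ]] stop [[ 5.8 41.9 44. ]] stop [[31.6 41.7 44. ]] h- [[-30.  -69.3  45. ]] h+ [[ 10.4 -69.6  45. ]] h- [[ -1.5 -69.5  45. ]] tail [[ -16.4 -138.5   46. ]] tail [[  -7.3 -138.6   46. ]] pad [[-1.9 69.  44. ]] 
b [[  3.  117.1  48. ]] b [[ 33.2 117.1  48. ]] b [[ 2.9 57.  48. ]] b [[32.5 57.  48. ]] stop [[ 5.3 43.  44. ]] stop [[31.1 42.9 44. ]] h- [[-30.1 -68.4  45. ]] h+ [[ 10.4 -68.5  45. ]] h- [[ -1.5 -68.5  45. ]] tail [[ -16.1 -137.5   46. ]] tail [[  -7.  -137.6   46. ]] pad [[-2.5 70.  44. ]] 
b [[  3.1 116.9  48. ]] b [[ 33.2 116.9  48. ]] b [[ 3.1 56.8 48. ]] b [[32.6 56.8 48. ]] stop [[ 5.5 42.8 44. ]] stop [[31.3 42.7 44. ]] h- [[-29.7 -68.7  45. ]] h+ [[ 10.7 -68.7  45. ]] h- [[ -1.2 -68.7  45. ]] tail [[ -15.7 -137.8   46. ]] tail [[  -6.6 -137.8   46. ]] pad [[-2.4 69.8 44. ]]
```

```bash
echo '[0.48342,0.0259,0.2552]'>p.json; python3 go.py 24 -165 80
```

```text
t 2.7 tcp_f [[ 10.  -32.4 200.5]] turn share 0.0004 F [-0.6  0.2  0.8] w 92.0
Ffix -0.51 0.34 0.82 tilt [-8.e-04 -6.e-04 -1.e+00]
tool shift mm [-132.5   14.   120.6] share [-0.3313  0.0349  0.3015]
```

>>> apply_moves(
  targets=[1,-0.083,0.009,0.07,0,1,-0.083,0.009,0.07,0,1,-0.083,0.009,0.08,0,1,-0.083,0.008,0.08,0,1,0,0,0,0,1,0,0,0,0],
  grip_force=20,
)

```text
clock: 3.45
position: [0.5486, -0.1239, 0.0808]
ee_rot: [-1.912, -2.491, -0.001]
force: [0.3, 1.6, -0.7]
width: 0.392
```

```bash
python3 - <<'E'
from go import *
rep([24,-165,25])
im=eyes.get_image("wrist")[:,:,::-1]; cv2.imwrite("pics/w2.png",im)
im=eyes.get_image("scene")[:,:,::-1]; cv2.imwrite("pics/s2.png",cv2.resize(im[150:330,170:410],None,fx=3,fy=3))
E
```

```text
t 3.45 tcp_f [[  25.2 -161.4   80.8]] turn share 0.004 F [ 0.3  1.6 -0.7] w 36.0
Ffix 0.66 1.46 -0.69 tilt [ 1.1e-03 -3.0e-04 -1.0e+00]
tool shift mm [-3.6 -1.2 55.8] share [-0.0091 -0.0031  0.1396]
```

View pics/w2.png

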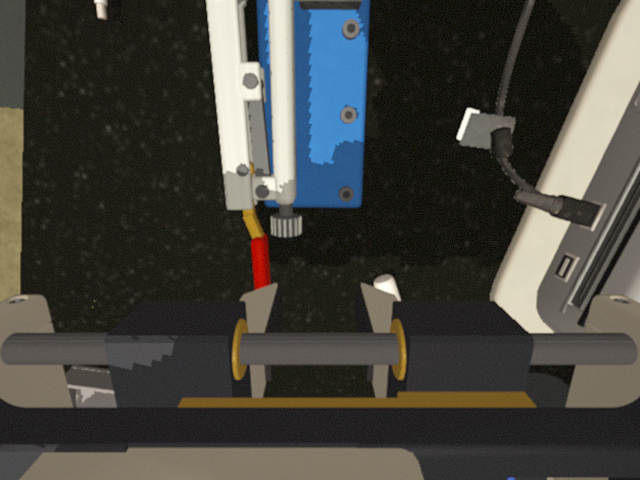

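View pics/s2.png

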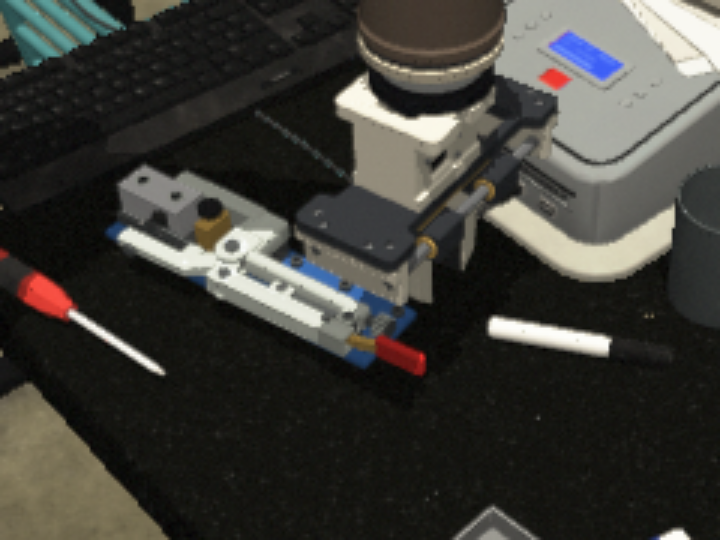

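>>> apply_moves(
  targets=[1,-0.005,-0.003,0,0,1,-0.004,0,0,0,1,0,0,0.046,0,1,0,0,0.047,0,1,0,0,0.047,0,1,0,0,0,0],
)

```text
clock: 4.3
position: [0.547, -0.1291, 0.0226]
ee_rot: [-1.913, -2.488, 0.003]
force: [-0.5, 0.1, 0.3]
width: 0.006
```

```bash
python3 - <<'E'
from go import *
rep([24,-165,25])
im=eyes.get_image("wrist")[:,:,::-1]; cv2.imwrite("pics/w3.png",im)
E
```

```text
t 4.3 tcp_f [[  22.3 -166.    22.6]] turn share 0.003 F [-0.5  0.1  0.3] w 0.6
Ffix -0.51 0.21 0.27 tilt [ 0.0014 -0.0036 -1.    ]
tool shift mm [ 1.   1.7 -2.4] share [ 0.0026  0.0041 -0.0061]
```

View pics/w3.png

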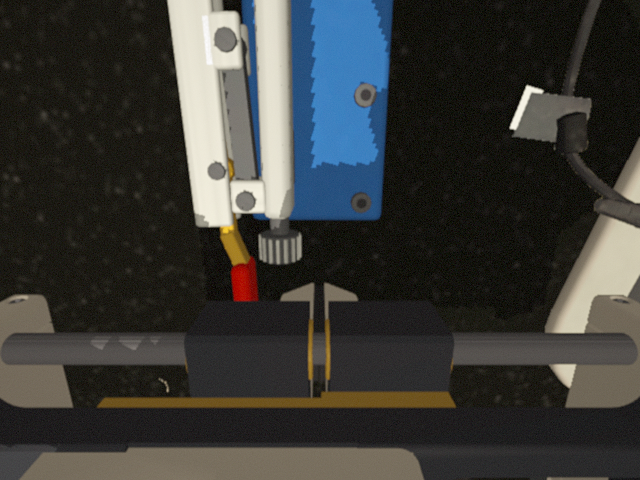

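>>> apply_moves(
  targets=[1,0,-0.01,0,0,1,0,-0.01,0,0,1,0,-0.01,0,0,1,0,-0.01,0,0],
)

```text
clock: 4.85
position: [0.5329, -0.1336, 0.025]
ee_rot: [1.914, 2.49, 0.001]
force: [0.3, -0.9, 0.4]
width: 0.002
```

>>> apply_moves(
  targets=[1,0,-0.01,0,0,1,0,-0.005,0,0],
)

```text
clock: 5.1
position: [0.5272, -0.1351, 0.0249]
ee_rot: [1.914, 2.49, 0.0]
force: [1.0, 0.5, 0.8]
width: 0.004
```

```bash
python3 - <<'E'
from go import *
rep()
im=eyes.get_image("wrist")[:,:,::-1]; cv2.imwrite("pics/w4.png",im)
E
```

```text
t 5.1 tcp_f [[   1.7 -166.9   24.9]] turn share 0.0031 F [1.  0.5 0.8] w 0.4
Ffix 1.06 0.21 0.76 tilt [-1.e-04  4.e-04 -1.e+00]
```

View pics/w4.png

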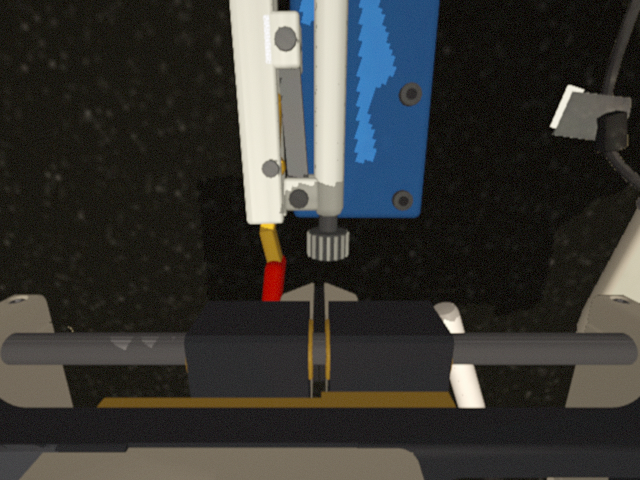

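>>> apply_moves(
  targets=[1,0,-0.006,0,0,1,0,-0.006,0,0],
)

```text
clock: 5.4
position: [0.5231, -0.1361, 0.0249]
ee_rot: [1.914, 2.491, 0.001]
force: [3.3, 1.1, 0.9]
width: 0.002
```

>>> apply_moves(
  targets=[1,0,-0.006,0,0,1,0,-0.006,0,0],
)

```text
clock: 5.65
position: [0.5178, -0.1374, 0.0247]
ee_rot: [-1.914, -2.491, -0.0]
force: [2.3, 1.6, 0.8]
width: 0.008
```

```bash
python3 - <<'E'
from go import *
rep()
im=eyes.get_image("wrist")[:,:,::-1]; cv2.imwrite("pics/w5.png",im)
E
```

```text
t 5.65 tcp_f [[  -7.9 -166.7   24.7]] turn share 0.0033 F [2.3 1.6 0.8] w 0.7
Ffix 2.64 0.93 0.8 tilt [ 2.e-04  0.e+00 -1.e+00]
```

View pics/w5.png

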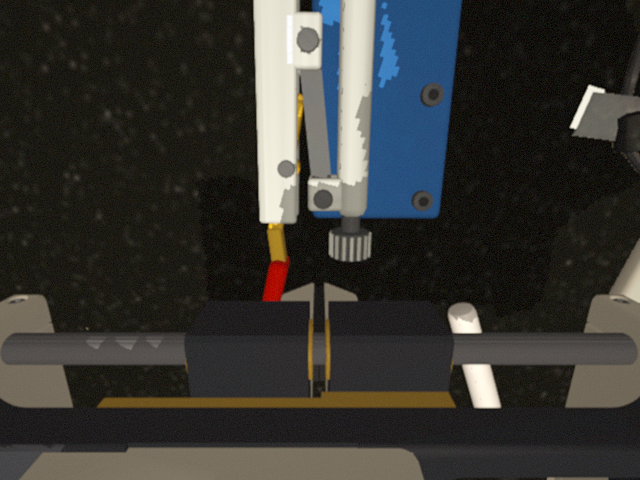

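Handle is starting to leave the fixed one; keep pulling.

>>> apply_moves(
  targets=[1,0,-0.006,0,0,1,0,-0.006,0,0],
)

```text
clock: 5.95
position: [0.513, -0.1387, 0.0246]
ee_rot: [-1.914, -2.491, 0.0]
force: [0.4, 0.6, -0.5]
width: 0.006
```

>>> apply_moves(
  targets=[1,0,-0.006,0,0,1,0,-0.006,0,0],
)

```text
clock: 6.2
position: [0.5082, -0.1401, 0.0246]
ee_rot: [-1.914, -2.49, 0.0]
force: [0.6, 0.5, 0.1]
width: 0.001
```

```bash
python3 - <<'E'
from go import *
rep()
im=eyes.get_image("wrist")[:,:,::-1]; cv2.imwrite("pics/w6.png",im)
E
```

```text
t 6.2 tcp_f [[ -17.9 -166.9   24.6]] turn share 0.0031 F [0.6 0.5 0.1] w 0.0
Ffix 0.73 0.28 0.11 tilt [ 1.e-04 -5.e-04 -1.e+00]
```

View pics/w6.png

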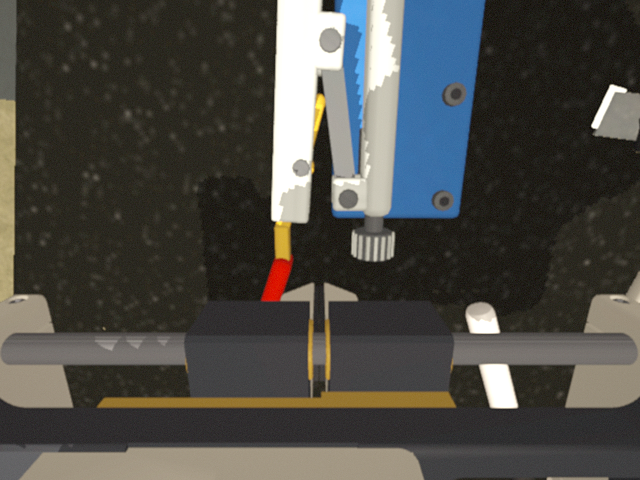

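>>> apply_moves(
  targets=[1,0,-0.01,0,0,1,0,-0.01,0,0,1,0,-0.01,0,0],
)

```text
clock: 6.62
position: [0.4966, -0.1432, 0.0247]
ee_rot: [-1.915, -2.49, 0.0]
force: [0.9, 0.4, -0.5]
width: 0.007
```

```bash
python3 - <<'E'
from go import *
rep()
im=eyes.get_image("wrist")[:,:,::-1]; cv2.imwrite("pics/w7.png",im)
im=eyes.get_image("top")[:,:,::-1]; cv2.imwrite("pics/t7.png",cv2.resize(im[240:320,215:365],None,fx=5,fy=5))
E
```

```text
t 6.62 tcp_f [[ -29.9 -167.    24.7]] turn share 0.003 F [ 0.9  0.4 -0.5] w 0.6
Ffix 0.97 0.18 -0.52 tilt [ 1.e-04 -3.e-04 -1.e+00]
```

View pics/w7.png

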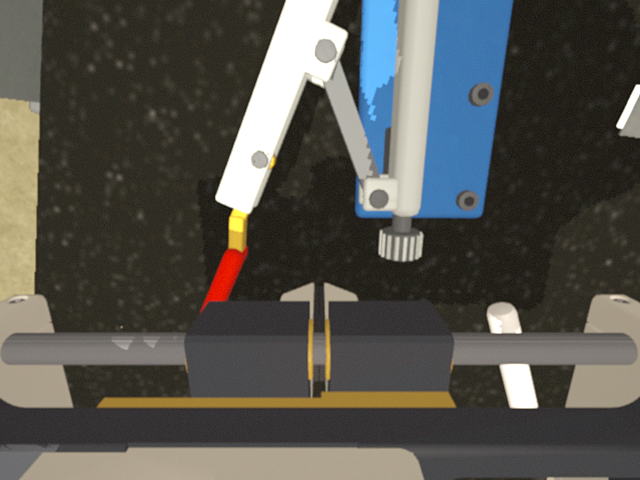

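View pics/t7.png

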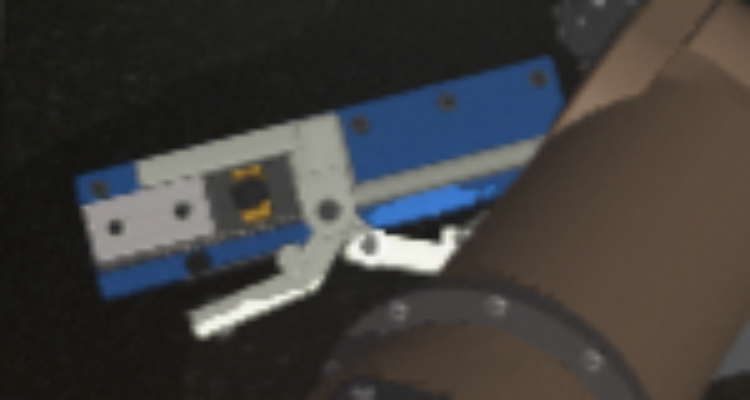

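>>> apply_moves(
  targets=[1,0,0,-0.05,0,1,0,0,-0.055,0,1,0,0,-0.055,0,1,0.1,0.017,0,0,1,0.11,0.017,0,0,1,0.11,0.017,0,0,1,0.11,0.017,0,0,1,0.11,0.017,0,0,1,0.11,0.017,0,0,1,0.11,0.018,0,0,1,0,0,0,0,1,0,0,0,0],
)

```text
clock: 8.22
position: [0.4652, 0.1626, 0.0887]
ee_rot: [1.914, 2.491, -0.001]
force: [0.4, -0.1, -0.7]
width: 0.005
```

```bash
python3 - <<'E'
from go import *
rep([18,138,28])
im=eyes.get_image("top")[:,:,::-1]; cv2.imwrite("pics/t8.png",cv2.resize(im[240:320,215:365],None,fx=5,fy=5))
im=eyes.get_image("scene")[:,:,::-1]; cv2.imwrite("pics/s8.png",cv2.resize(im[150:330,150:390],None,fx=3,fy=3))
E
```

```text
t 8.22 tcp_f [[ 16.9 136.9  88.7]] turn share 0.0033 F [ 0.4 -0.1 -0.7] w 0.5
Ffix 0.34 -0.22 -0.65 tilt [-4.e-04 -1.e-04 -1.e+00]
tool shift mm [ 1.2  1.1 60.7] share [0.0029 0.0028 0.1517]
```

View pics/s8.png

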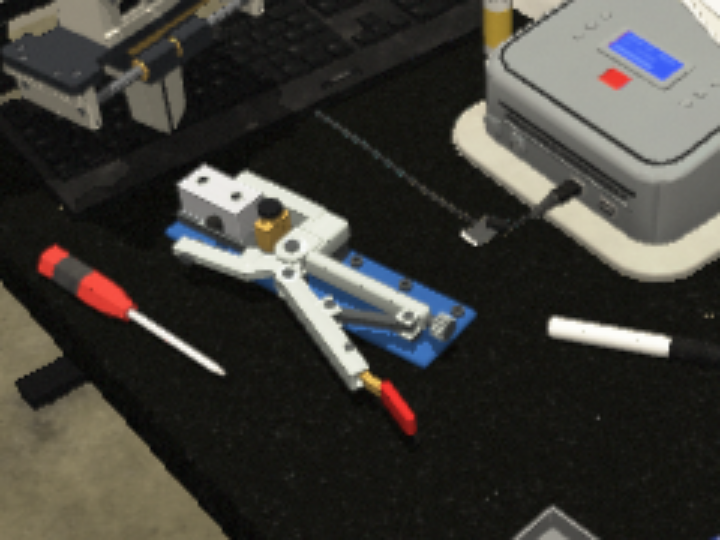

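View pics/t8.png

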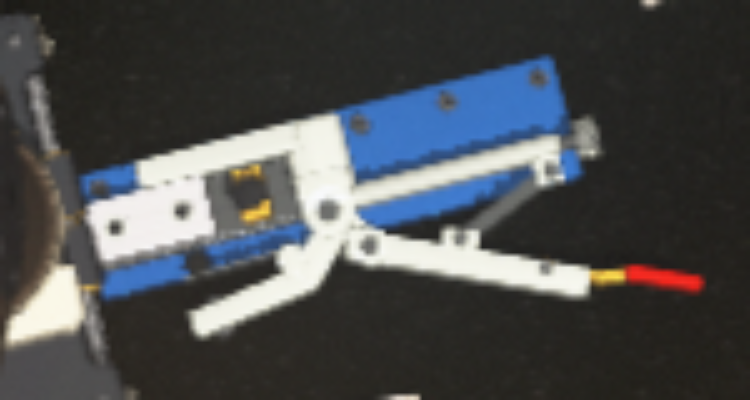

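>>> apply_moves(
  targets=[1,0.003,0.003,0.05,0,1,0,0,0.05,0,1,0,0,0.05,0,1,-0.005,0,0,0,1,-0.005,0,0,0,1,0,0,0,0],
)

```text
clock: 9.07
position: [0.4679, 0.1603, 0.0295]
ee_rot: [1.915, 2.489, 0.002]
force: [0.6, -0.3, -0.3]
width: 0.003
```

```bash
python3 - <<'E'
from go import *
rep([18,112.5,28])
im=eyes.get_image("wrist")[:,:,::-1]; cv2.imwrite("pics/w9.png",im)
im=eyes.get_image("scene")[:,:,::-1]; cv2.imwrite("pics/s9.png",cv2.resize(im[170:290,170:330],None,fx=4,fy=4))
E
```

```text
t 9.07 tcp_f [[ 18.9 134.   29.5]] turn share 0.0026 F [ 0.6 -0.3 -0.3] w 0.3
Ffix 0.53 -0.49 -0.35 tilt [ 2.0e-04  1.4e-03 -1.0e+00]
tool shift mm [-21.5  -1.    1.5] share [-0.0537 -0.0024  0.0038]
```

View pics/w9.png

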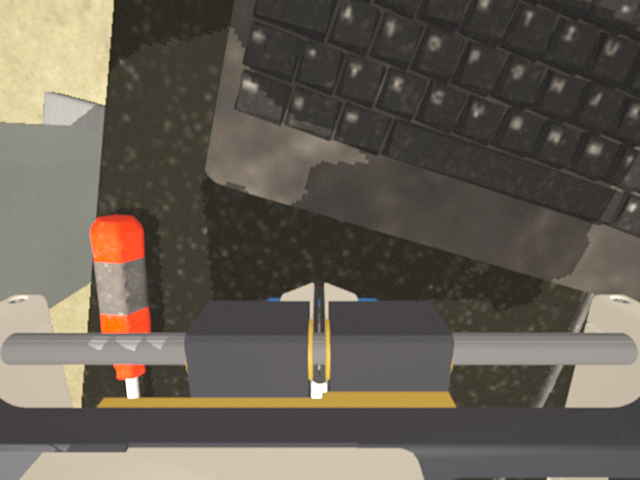

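View pics/s9.png

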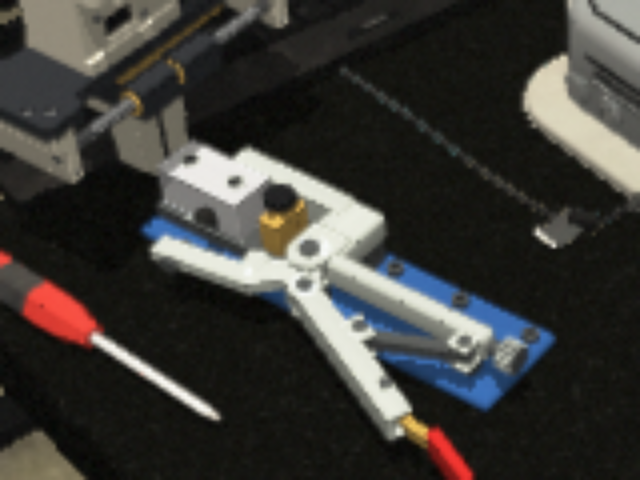

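>>> apply_moves(
  targets=[1,-0.005,0,0,0,1,-0.005,0,0,0,1,-0.005,0,0,0,1,-0.005,0,0,0,1,-0.005,0,0,0,1,-0.005,0,0,0,1,-0.004,0,0,0,1,-0.003,0,0,0,1,0,0,0,0],
)

```text
clock: 10.3
position: [0.471, 0.1461, 0.0287]
ee_rot: [1.915, 2.49, -0.0]
force: [-0.7, 2.5, 1.5]
width: 0.001
```

```bash
python3 - <<'E'
from go import *
rep([18,112.5,28])
im=eyes.get_image("scene")[:,:,::-1]; cv2.imwrite("pics/s10.png",cv2.resize(im[180:280,180:310],None,fx=5,fy=5))
E
```

```text
t 10.3 tcp_f [[ 18.4 119.4  28.7]] turn share 0.003 F [-0.7  2.5  1.5] w 0.1
Ffix -0.03 2.55 1.49 tilt [-2.e-04  1.e-04 -1.e+00]
tool shift mm [-6.9 -0.4  0.7] share [-0.0173 -0.001   0.0018]
```

View pics/s10.png

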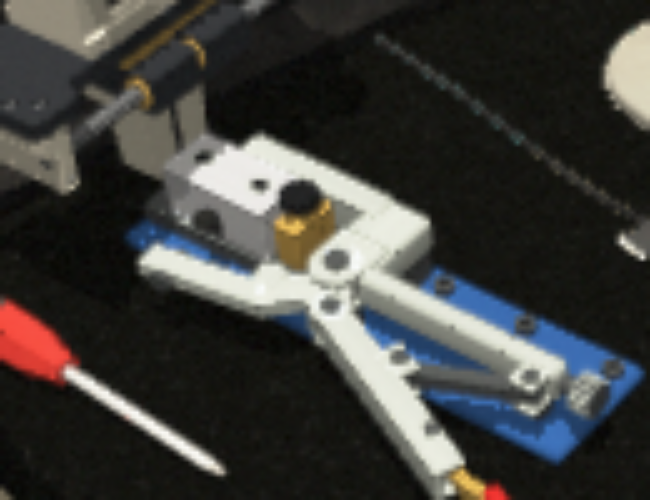

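>>> apply_moves(
  targets=[1,-0.002,0,0,0,1,-0.002,0,0,0,1,-0.002,0,0,0,1,-0.002,0,0,0],
)

```text
clock: 10.85
position: [0.4718, 0.1431, 0.0287]
ee_rot: [1.915, 2.491, -0.0]
force: [-1.3, 2.0, 0.2]
width: 0.006
```

>>> apply_moves(
  targets=[1,-0.0015,0,0,0,1,-0.0015,0,0,0],
)

```text
clock: 11.1
position: [0.4721, 0.142, 0.0287]
ee_rot: [1.915, 2.491, -0.0]
force: [-1.0, 2.1, 0.7]
width: 0.01
```

```bash
python3 go.py 18 112.5 28
```

```text
t 11.1 tcp_f [[ 18.4 115.2  28.7]] turn share 0.0031 F [-1.   2.1  0.7] w 0.9
Ffix -0.4 2.28 0.67 tilt [-1.e-04 -0.e+00 -1.e+00]
tool shift mm [-2.7 -0.4  0.7] share [-0.0067 -0.001   0.0017]
```

>>> apply_moves(
  targets=[1,-0.001,0,0,0,1,-0.001,0,0,0],
)

```text
clock: 11.35
position: [0.4722, 0.1415, 0.0287]
ee_rot: [-1.914, -2.491, -0.0]
force: [-0.9, 3.7, 0.6]
width: 0.002
```

>>> apply_moves(
  targets=[1,-0.001,0,0,0,1,-0.001,0,0,0],
)

```text
clock: 11.6
position: [0.4722, 0.1415, 0.0287]
ee_rot: [-1.913, -2.491, -0.001]
force: [-2.7, 6.3, 1.2]
width: -0.004
```

```bash
python3 - <<'E'
from go import *
rep([18,112.5,28])
im=eyes.get_image("scene")[:,:,::-1]; cv2.imwrite("pics/s11.png",cv2.resize(im[210:260,200:280],None,fx=8,fy=8))
E
```

```text
t 11.6 tcp_f [[ 18.4 114.6  28.7]] turn share 0.0037 F [-2.7  6.3  1.2] w -0.4
Ffix -0.99 6.8 1.23 tilt [ 1.1e-03 -2.0e-04 -1.0e+00]
tool shift mm [-2.1 -0.4  0.7] share [-0.0054 -0.0009  0.0018]
```

View pics/s11.png

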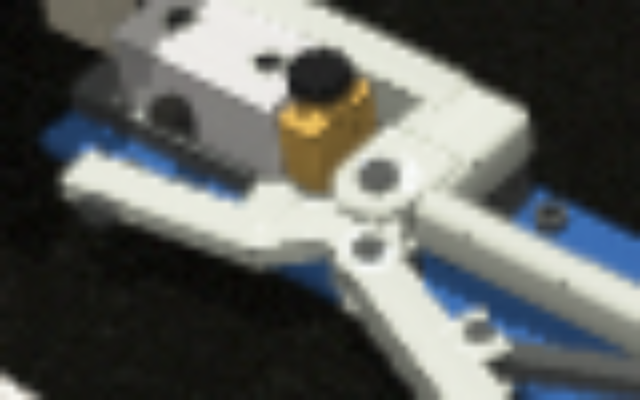

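>>> apply_moves(
  targets=[1,-0.001,0,0,0,1,0,0,0,0],
)

```text
clock: 11.9
position: [0.4723, 0.1415, 0.0287]
ee_rot: [-1.912, -2.491, -0.001]
force: [-2.5, 7.6, 0.4]
width: 0.006
```

```bash
python3 go.py 18 112.5 28
```

```text
t 11.9 tcp_f [[ 18.4 114.6  28.7]] turn share 0.0039 F [-2.5  7.6  0.4] w 0.6
Ffix -0.51 8.02 0.4 tilt [ 1.5e-03 -2.0e-04 -1.0e+00]
tool shift mm [-2.1 -0.4  0.7] share [-0.0054 -0.001   0.0018]
```

>>> apply_moves(
  targets=[1,0.01,0,0,0,1,0.015,0,0,0,1,0.015,0,0,0,1,0,0,-0.05,0,1,0,0,-0.055,0,1,0,0,-0.05,0,0,-0.09,-0.019,0,0,0,-0.1,-0.019,0,0,0,-0.1,-0.019,0,0,0,-0.1,-0.019,0,0,0,-0.1065,-0.02,0,0,0,0,0,0,0,0,0,0,0,0],
)

```text
clock: 13.52
position: [0.4824, -0.0457, 0.0906]
ee_rot: [-1.914, -2.49, -0.0]
force: [0.1, 0.5, -0.6]
width: 0.715
```

```bash
python3 - <<'E'
from go import *
rep([-20,-70,18])
s=arm.observe(); np.save("s2.npy",np.r_[s["position"],s["ee_rot"]])
im=eyes.get_image("wrist")[:,:,::-1]; cv2.imwrite("pics/w12.png",im)
im=eyes.get_image("scene")[:,:,::-1]; cv2.imwrite("pics/s12.png",cv2.resize(im[150:330,150:390],None,fx=3,fy=3))
E
```

```text
t 13.53 tcp_f [[-19.1 -69.   90.6]] turn share 0.003 F [ 0.1  0.5 -0.6] w 65.8
Ffix 0.26 0.45 -0.64 tilt [ 3.e-04 -2.e-04 -1.e+00]
tool shift mm [-1.  -0.9 72.6] share [-0.0025 -0.0023  0.1815]
```

View pics/w12.png

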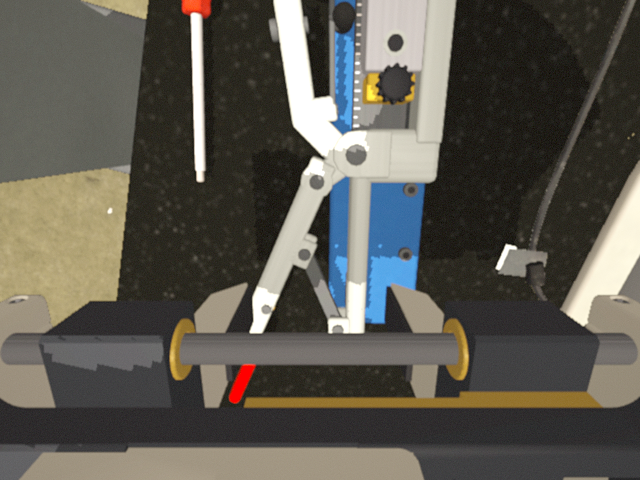

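View pics/s12.png

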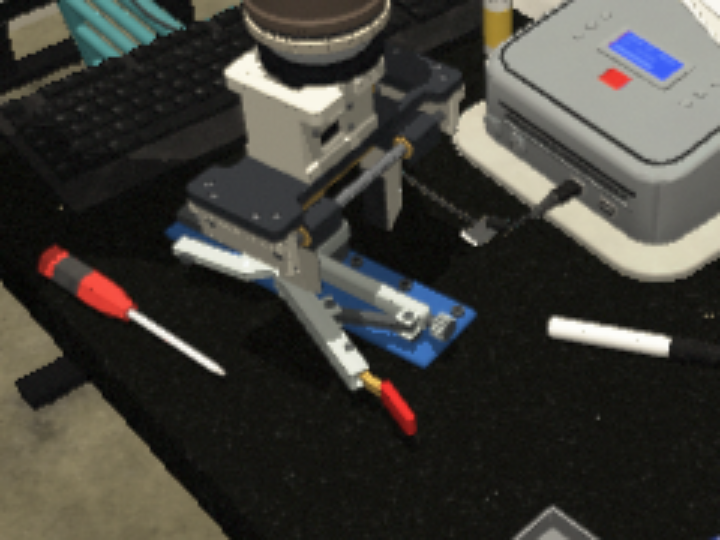

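```bash
python3 - <<'E'
import cv2
a=cv2.imread("pics/w12.png")
cv2.imwrite("pics/w12z.png",cv2.resize(a[40:180,300:460],None,fx=4,fy=4,interpolation=cv2.INTER_CUBIC))
E
```

```text
(no output)
```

View pics/w12z.png

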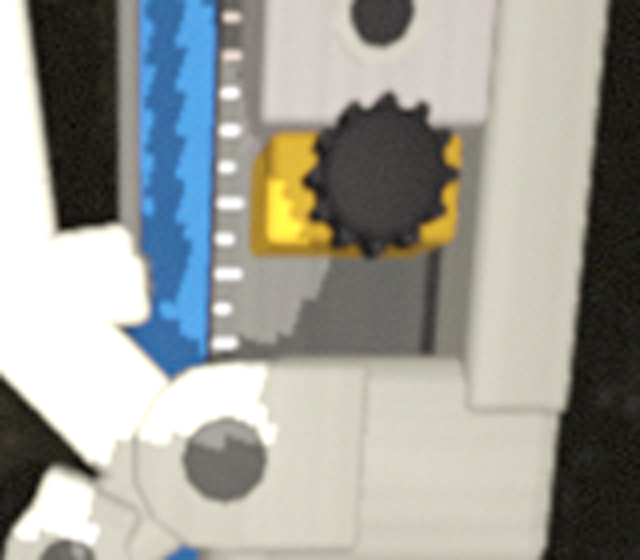

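```bash
python3 - <<'E'
from go import *
a=np.load("s2.npy"); c=cam("wrist",{"position":a[:3],"ee_rot":a[3:]})
z=lambda u:(np.array(u,float)+.5)/4-.5+[300,40]
for n,u,h in [("b",(265,122),48),("b",(480,122),48),("stopface",(285,134),44),("stop back low",(290,256),20),("stop -x",(268,240),44),("stop +x",(460,240),44),("back top",(340,245),44)]: print(n,w2f(p,pix2w(c,z(u),h/1000)).round(1))
E
```

```text
b [[ 3.7 42.7 48. ]]
b [[31.7 42.8 48. ]]
stopface [[ 6.9 41.9 44. ]]
stop back low [[11.7 28.9 20. ]]
stop -x [[ 5.2 28.8 44. ]]
stop +x [[31.3 29.  44. ]]
back top [[15.  28.3 44. ]]
```

>>> apply_moves(
  targets=[0,-0.0025,-0.003,0,0,0,0,0,0,0,0,0,0,0.04,0,0,0,0,0.05,0,0,0,0,0.05,0,0,0,0,0.04,0,0,0,0,0,0],
)

```text
clock: 14.5
position: [0.4806, -0.0475, 0.0174]
ee_rot: [-1.914, -2.489, 0.003]
force: [-0.3, -0.4, 0.1]
width: 1.0
```

```bash
python3 - <<'E'
from go import *
rep([-10,-70,18])
im=eyes.get_image("wrist")[:,:,::-1]; cv2.imwrite("pics/w13.png",im)
im=eyes.get_image("scene")[:,:,::-1]; cv2.imwrite("pics/s13.png",cv2.resize(im[150:330,150:390],None,fx=3,fy=3))
E
```

```text
t 14.5 tcp_f [[-21.3 -70.3  17.4]] turn share 0.003 F [-0.3 -0.4  0.1] w 92.0
Ffix -0.38 -0.31 0.1 tilt [ 5.0e-04 -2.6e-03 -1.0e+00]
tool shift mm [ 0.3 11.3 -0.6] share [ 0.0007  0.0283 -0.0016]
```

View pics/w13.png

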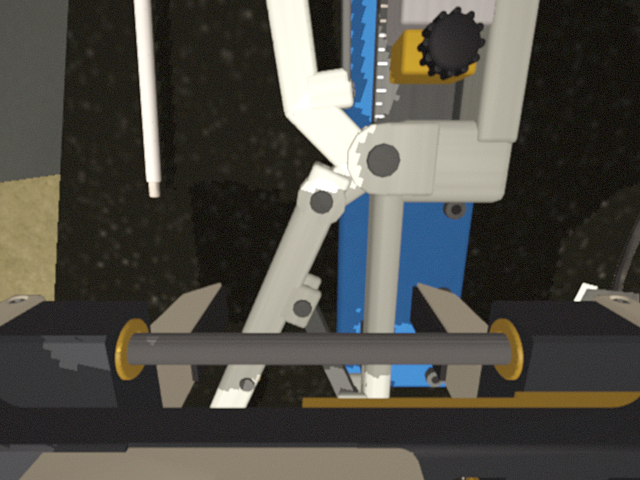

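View pics/s13.png

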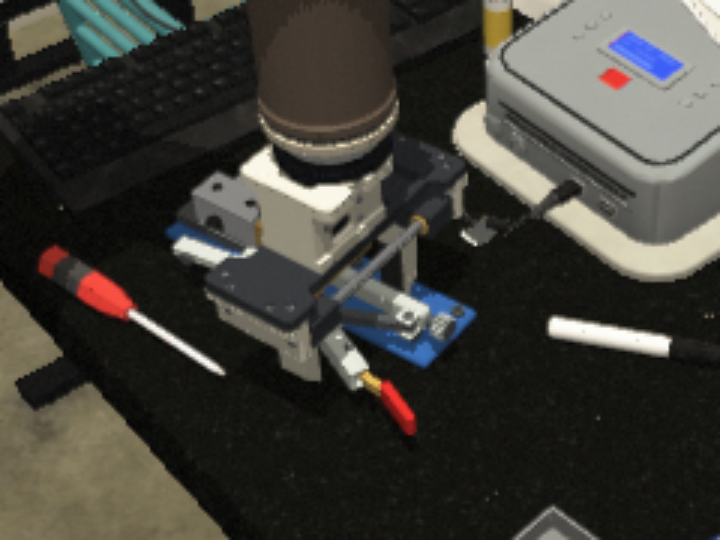

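>>> apply_moves(
  targets=[0,0,0.007,0,0,0,0,0.007,0,0,0,0,0.007,0,0,0,0,0.007,0,0,0.3,0,0,0,0,0.4,0,0,0,0,0.4,0,0,0,0],
  grip_force=30,
)

```text
clock: 15.48
position: [0.4896, -0.0459, 0.0182]
ee_rot: [-1.914, -2.487, 0.005]
force: [-10.1, -7.1, 2.6]
width: 0.724
```

```bash
python3 go.py -10 -70 18
```

```text
t 15.47 tcp_f [[-12.1 -71.   18.2]] turn share 0.0023 F [-10.1  -7.1   2.6] w 66.6
Ffix -11.55 -4.34 2.6 tilt [ 2.0e-04 -4.5e-03 -1.0e+00]
tool shift mm [1.  2.2 0.2] share [0.0026 0.0054 0.0004]
```

>>> apply_moves(
  targets=[0.5,0,0,0,0,0.6,0,0,0,0,0.7,0,0,0,0,1,0,0,0,0],
)

```text
clock: 15.98
position: [0.4938, -0.0445, 0.0189]
ee_rot: [1.911, 2.491, 0.001]
force: [4.7, -1.8, -5.4]
width: 0.415
```

>>> apply_moves(
  targets=[1,0,0,0,0,1,0,0,0,0,1,0,0,0,0],
)

```text
clock: 16.35
position: [0.4937, -0.0445, 0.0189]
ee_rot: [1.912, 2.491, 0.001]
force: [5.2, -2.5, -7.1]
width: 0.418
```

```bash
python3 - <<'E'
from go import *
rep()
im=eyes.get_image("wrist")[:,:,::-1]; cv2.imwrite("pics/w14.png",im)
E
```

```text
t 16.35 tcp_f [[ -7.8 -70.7  18.9]] turn share 0.004 F [ 5.2 -2.5 -7.1] w 38.5
Ffix 4.41 -3.73 -7.08 tilt [-0.001   0.0018 -1.    ]
```

View pics/w14.png

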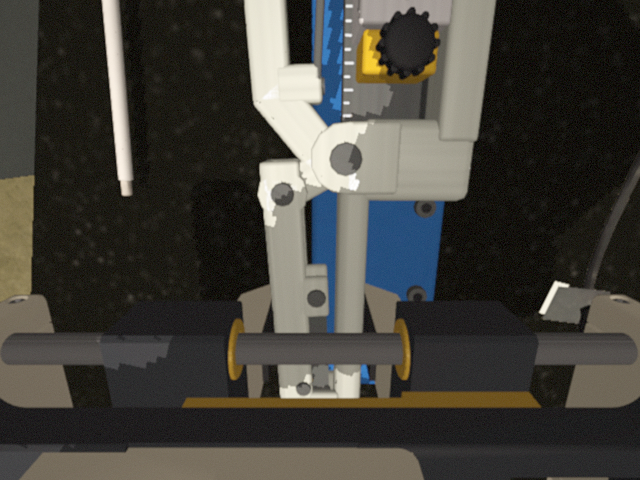

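>>> apply_moves(
  targets=[0.4,0,0,0,0,0.35,0,0,0,0,0.35,0,0,0,0,0.35,0,0,0,0,0.35,0,0,-0.03,0,0.35,0,0,-0.05,0,0.35,0,0,-0.1,0,0.35,0,0,-0.1,0,0.35,-0.05,0,-0.1,0,0.35,0,0,-0.08,0,0.35,0,0,0,0,0,0,0,0,0,0,0,0,0,0],
)

```text
clock: 18.02
position: [0.4968, -0.0637, 0.202]
ee_rot: [-1.913, -2.49, 0.002]
force: [0.5, 0.4, -0.6]
width: 0.818
```

```bash
python3 - <<'E'
from go import *
rep()
s=arm.observe(); np.save("s3.npy",np.r_[s["position"],s["ee_rot"]])
im=eyes.get_image("wrist")[:,:,::-1].copy(); cv2.imwrite("pics/w15.png",im)
cv2.imwrite("pics/w15a.png",cv2.resize(im[25:325,230:430],None,fx=2,fy=2,interpolation=cv2.INTER_CUBIC))
im=eyes.get_image("scene")[:,:,::-1]; cv2.imwrite("pics/s15.png",cv2.resize(im[150:330,150:390],None,fx=3,fy=3))
E
```

```text
t 18.02 tcp_f [[ -9.6 -90.  202. ]] turn share 0.0033 F [ 0.5  0.4 -0.6] w 75.2
Ffix 0.57 0.31 -0.58 tilt [ 4.0e-04 -1.6e-03 -1.0e+00]
```

View pics/w15a.png

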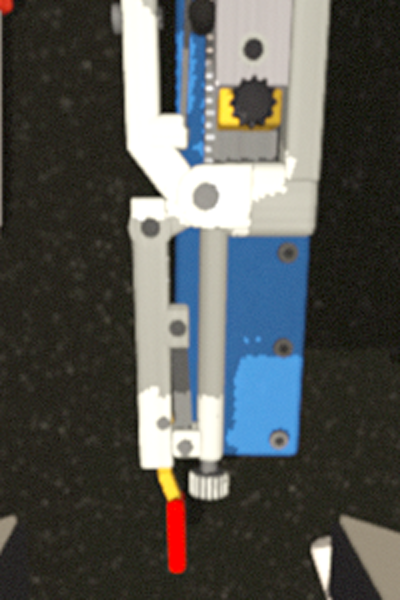

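View pics/s15.png

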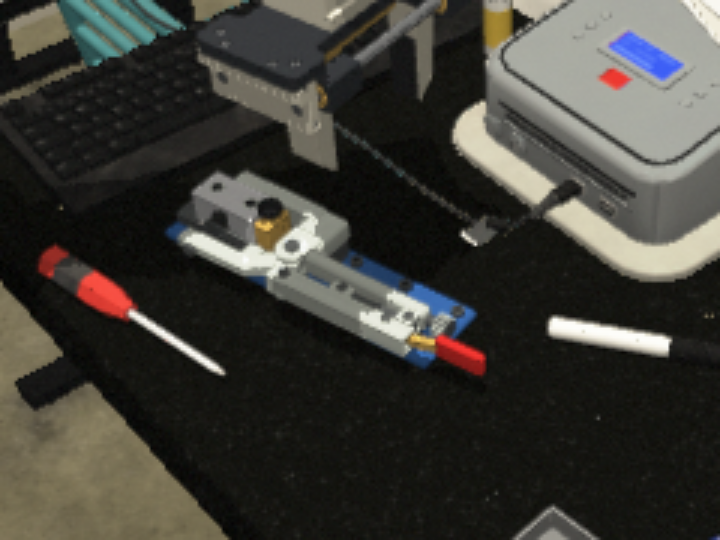

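```bash
python3 - <<'E'
import cv2
a=cv2.imread("pics/w15.png")
cv2.imwrite("pics/w15z.png",cv2.resize(a[25:115,300:400],None,fx=6,fy=6,interpolation=cv2.INTER_CUBIC))
E
```

```text
(no output)
```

View pics/w15z.png

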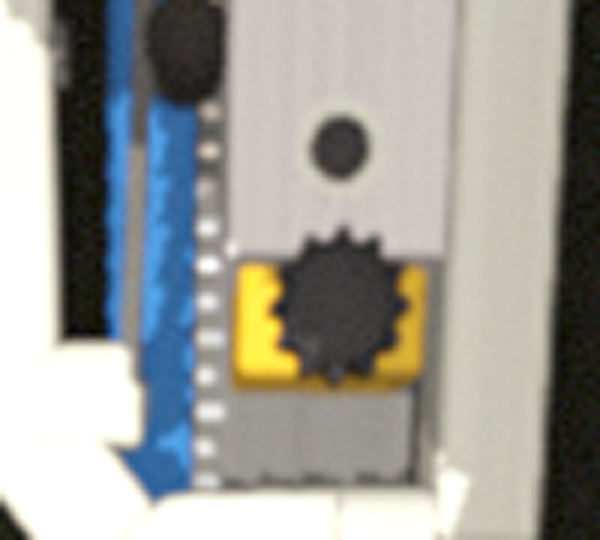

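```bash
python3 - <<'E'
from go import *
a=np.load("s3.npy"); c=cam("wrist",{"position":a[:3],"ee_rot":a[3:]})
z=lambda u:(np.array(u,float)+.5)/6-.5+[300,25]
y=lambda u:(np.array(u,float)+.5)/2-.5+[230,25]
for n,u,h in [("b",z((230,258)),48),("b",z((442,257)),48),("stopface",z((255,264)),44),("back top",z((240,380)),44),("h-",y((137,370)),45),("h+",y((224,370)),45),("tail",y((176,540)),46)]: print(n,w2f(p,pix2w(c,u,h/1000)).round(1))
E
```

```text
b [[ 3.6 42.3 48. ]]
b [[32.2 42.6 48. ]]
stopface [[ 7.3 42.3 44. ]]
back top [[ 5.5 27.7 44. ]]
h- [[-30.  -75.2  45. ]]
h+ [[  9.8 -74.9  45. ]]
tail [[ -11.7 -159.6   46. ]]
```

```bash
python3 -c "
from cell import arm
print(arm.sign_off())"
```

```text
the job is handed in; nothing more can be done
None
```

The block is home against the brass stop and the pliers are locked on it again. I handed the job in at about 18 s.

- **Release:** I pulled the red lever with the shut fingers until the pliers sprang open.
- **Slide:** I pushed the block about 14 mm toward the stop. It stopped advancing and the push force rose to a peak of about 8 N, well under the 16 N limit.
- **Lock:** I squeezed both handles at 30 N grip until the fingers closed to 38.5 mm, then let go and backed off to 0.2 m above the desk.

| Last check (wrist camera, after letting go) | Measured | Expected |
|---|---|---|
| Handles, outside to outside | 39.8 mm | 40 mm locked |
| Lever tail, x | -11.7 mm | -12 mm at rest |
| Block end, y | 42.3–42.6 mm | at the stop face |
| Stop face, y | 42.3 mm | 42.8–43.0 mm before the push |

- **Stop setting:** the stop face read about 0.5 mm lower than before the push. That is within the camera's 2 mm calibration, so I take the stop as unmoved, but the images cannot rule out a smaller shift.
- **Slide contact:** the finger was at y = 114.6 mm when the block reached the stop, where I had predicted 112.5 mm. I put this down to a slightly thicker finger than I assumed, since the camera showed the block against the stop.
- **Other items:** the arm touched nothing else, and the screwdriver and marker looked unmoved in the last picture. I did not measure the remaining items again.

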